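Start and run down the hold-down nut of the flat lap

ROBOT

A 6-joint arm with a two-finger parallel gripper is mounted at the origin on the work surface. World frame = base frame: x ahead of the robot, y to its left, z up, the work surface at z = 0. Lengths are in mm, angles in rad, forces in N, time in s.
With the tool pointing down it reaches from about 325 to 775 mm from the base axis. Payload 5.5 kg.
Tool frame: the origin (TCP) lies midway between the tips of the shut fingers; the grasp point (between the pads) lies 19 mm behind it; z points along the fingers, y is the line along which they close (so a half turn about z gives the same grasp; the last joint's range is limited). The gripper opens to 88 mm and grips with 3 to 60 N. Pads are 20 mm wide; open, the fingers measure 115 mm over their backs; the gripper's body (75 mm by 178 mm) begins 61 mm behind the grasp point.
Start: joints at [1.261, 0.091, 1.231, -0, 1.82, -0.057], TCP at [150.073, 580.943, 222.631] pointing down, gripper open.
Joint ranges: [-2.87, 2.87], [-0.86, 2.18], [0.17, 2.46], [-1.51, 4.65], [0.06, 2.69], [-2.65, 2.65]. Speed limits (rad/s): [2.57, 2.57, 3.01, 3.14, 3.14, 3.14].

INTERFACE

Orientations are given as a 3x3 rotation matrix whose columns are the frame's x, y, z axes.
In Python, from rig import bot gives the robot as it stands. Calls block until the motion is done:
- bot.movep(position, orientation): joint-space move of the TCP to a pose.
- bot.servo_line(position, rot=None, feed=150): straight line of the TCP; rot=None keeps the orientation; feed is the mean speed in mm/s.
- bot.move_joints(angles): joint-space move.
- bot.set_gripper(opening, grip_force=None): finger opening in mm; grip_force is the grip in N (None keeps the last); returns when the fingers have stopped.
- bot.pause(seconds).
- bot.ik(position, orientation): joint angles nearest the present ones, or None.
- bot.observe(): the state.
- bot.capture(name): name is "scene" or "side" or "wrist"; returns a dict with "img" (420x560x3 uint8, red, green, blue), "vertical_fov" (degrees; the focal length in pixels is half the picture's height over the tangent of half this angle, whatever the lens; pixels are square), "cx", "cy" (the principal point, pixels), "R" (3x3) and "t" (3): a world point X has camera coordinates R X + t; the wrist camera has in their place "mount" (4x4, takes a point from camera to tool coordinates, whose origin is the TCP and whose axes are the flange's). Camera axes: x right, y down, z forward; pixel columns grow to the right and rows downward; lengths in mm; the calibration is good to about 2 mm. A picture is of the moment at which its call begins: read the wrist's pose just before it. There is no depth.
A pose or a line that the arm cannot do raises bot.PlanningError and nothing moves.
- bot.close_job(): hands the job in; it is judged then, once.
The state is a dict: "time_s": time; "joint_pos": joint angles; "qd": joint speeds; "tau": joint torques, N m; "eef_pos": TCP position; "orientation": TCP orientation; "ft_force": force on the tool from outside, world axes, zero at the start; "moment": the same for the moment, N m; "width": finger opening in mm; "grip_force": force on a finger pad.
Only numpy, scipy, OpenCV 4.12 (cv2) and the standard library are available. Lean on these libraries where they do the work, as an engineer would, in place of code of your own. Each camera call takes 0.05 s, during which the arm holds its last target. There are 200 camera calls.

TASK

The steel winged nut on the flat lap's spindle has been set down on top of the thread and stands proud. Without taking it off, turn it backward (anticlockwise seen from above) until it drops a step into the thread, then forward (clockwise) by its wing until it sits down on the lap disc with the wing in line with the two dark marks on the disc, and let go of it. Do not turn it forward first: that would cross the thread.

Things in the scene. Friction and masses are not known exactly. Their poses are not given: they have to be found in the camera images.
- lap: Flat lap fixed to the bench: grey-painted box 190 x 200 mm, on it a 150 mm copper disc with a steel spindle upright in its centre, under the nut. Origin on the bench, on the spindle's axis; z up. The disc's flat top is 65 mm above it. Two dark 30 mm marks on the disc lie along x, either side of the nut. (The round steel pot with a barred lid is something else.)
- nut: Bright steel winged cap nut on the spindle, 0.14 kg: round cap, diameter 54, height 34 mm, across its top one upright wing 54 long, 10 thick, 27 mm high (wing top 60 mm above the underside). Origin: centre of its underside; x along the wing, z up. Starts with the underside 12 mm above the disc, x from 9 deg clockwise to 24 deg anticlockwise of the lap's x. Turns freely, stays where left.
- thread_top (a point): The faced top of the right-hand three-start thread, on the axis, 83 mm above the bench, under the nut. Anticlockwise, the nut stays up to about 36 deg (nut x from lap x); from 41 to 62 deg it falls 10 mm by its weight if not held up: straddle the wing loosely, or open the fingers at 50 deg. Once down it stops at 63 deg. Clockwise it sinks 2 mm more; home is 0 deg, dead stop at -5 deg.
- wing_end (a point): The +x end of the nut's wing: 25 mm along x from the nut's axis, at mid-height of the wing, 46.5 mm above the nut's underside.

How it is judged (in metres and radians):
On the way:
1. turned backward, the nut has dropped into the thread: its underside less than 6 mm above the disc, while its wing is still more than 30 deg from the line of the marks (z of nut in the frame of lap below 0.071 m and angle between the x axis of nut and the x axis of lap, either way round above 0.52 rad), for 0.1 s.
At the end, for the whole second after the job is handed in: The nut sits on the spindle, upright and at rest, its underside less than 4 mm above the lap disc, and its wing within 12 deg of the line of the two marks (z of nut in the frame of lap below 0.069 m and angle between the x axis of nut and the x axis of lap, either way round below 0.21 rad and horizontal distance between nut and lap below 0.006 m and angle between nut's own z axis and vertical below 0.1 rad and linear speed of nut below 0.02 m/s and angular speed of nut below 0.2 rad/s); the robot touches nothing.
It fails at once if the nut is taken off: lifted more than 15 mm above where it rests at the start (z of nut in the frame of lap above 0.092 m).
It fails at once if the nut is turned forward over the thread: its wing more than 30 deg clockwise of the line of the marks (y of wing_end in the frame of lap below -0.0128 m).
It also fails if it takes over 42 s, if anything falls off the work surface, if the arm or the gripper's body presses on something with over 40 N, if the wrist force passes 120 N, or if a joint passes its speed limit or range.

## Working session

There is one attempt and no reset: what is moved stays moved. The work goes in short steps, each a Python script; the robot and the scene stay as the last script left them, time stands still between calls to the robot, and variables do not carry over. Pictures are saved under pics/ and viewed, at most 10 in all, crops included, and the job is handed in when it is done.

```bash
ls; mkdir -p pics
python3 - <<'E'
from rig import bot
import cv2,numpy as np
for n in("scene","side","wrist"):
    o=bot.observe();c=bot.capture(n);cv2.imwrite(f"pics/{n}0.png",c["img"][:,:,::-1])
    print(n,c["vertical_fov"],c["cx"],c["cy"],{k:np.round(c[k],3).tolist() for k in("R","t","mount") if k in c})
print(o["time_s"],o["eef_pos"],o["orientation"])
a=[cv2.imread(f"pics/{n}0.png") for n in("scene","side","wrist")]
E
```

```text
pics
rig.py
scene 50.83939151996388 277.5451986877097 216.0143704541526 {'R': [[-0.163, 0.986, -0.02], [0.542, 0.073, -0.837], [-0.824, -0.148, -0.547]], 't': [114.002, -222.003, 1420.251]}
side 42.98474213082796 281.8031551122706 203.7939248714671 {'R': [[-0.928, -0.371, -0.001], [-0.199, 0.499, -0.843], [0.314, -0.783, -0.537]], 't': [505.721, 190.178, 789.954]}
wrist 69.89748175573979 279.69494018240056 211.1764776474493 {'mount': [[0.0, -0.953, -0.302, 83.501], [1.0, -0.0, 0.001, -0.68], [-0.001, -0.302, 0.953, -162.764], [0.0, 0.0, 0.0, 1.0]]}
0.1 [150.0019479  580.67234165 221.62302839] [[-9.68219577e-01  2.50101129e-01 -5.25314652e-04]
 [ 2.50101664e-01  9.68218142e-01 -1.66926174e-03]
 [ 9.11349315e-05 -1.74759396e-03 -9.99998469e-01]]
```

View pics/scene0.png

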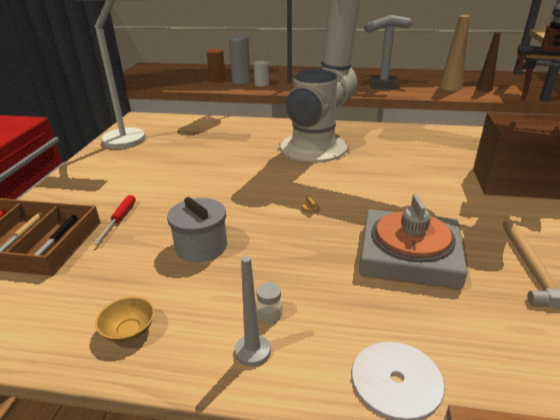

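View pics/side0.png

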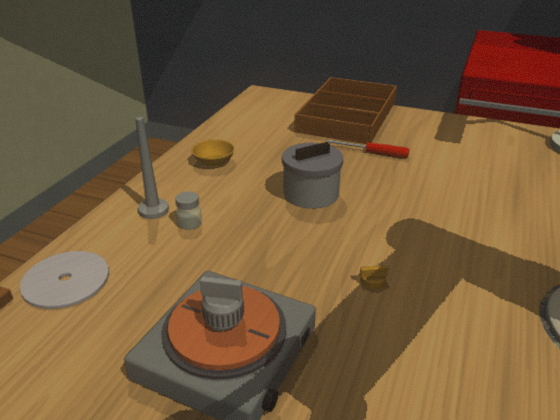

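View pics/wrist0.png

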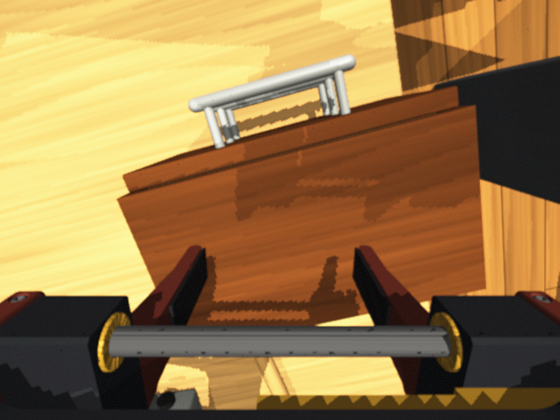

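The scene view shows the nut at (416,218) on the copper disc, centred at (413,235). The side view shows the wing at (221,287), the disc at (224,327), and the marks at (192,308) and (258,333). The wrist view shows only the wooden box. Next I'll triangulate the disc.

```bash
cat > h.py <<'E'
import numpy as np, cv2
from rig import bot
def cam(c,o=None):
    """returns origin, function pixel->unit ray (world)"""
    f=210/np.tan(np.radians(c["vertical_fov"])/2)
    if "mount" in c:
        M=np.array(c["mount"]);Rt=np.array(o["orientation"]);R=Rt@M[:3,:3];p=Rt@M[:3,3]+o["eef_pos"]
    else:
        R=np.array(c["R"]).T;p=-R@np.array(c["t"])
    def ray(uv):
        uv=np.atleast_2d(np.asarray(uv,float));d=np.c_[(uv-[c["cx"],c["cy"]])/f,np.ones(len(uv))]@R.T
        return d/np.linalg.norm(d,axis=1,keepdims=True)
    return p,ray
def onplane(cm,uv,z):
    p,ray=cm;d=ray(uv);return p+d*((z-p[2])/d[:,2:3])
def tri(a,ua,b,ub):
    pa,ra=a;pb,rb=b;da=ra(ua)[0];db=rb(ub)[0]
    s=np.linalg.lstsq(np.c_[da,-db],pb-pa,rcond=None)[0];A=pa+s[0]*da;B=pb+s[1]*db
    return (A+B)/2,np.linalg.norm(A-B)
def copper(img):
    h=cv2.cvtColor(img,cv2.COLOR_RGB2HSV)
    m=cv2.inRange(h,(3,140,100),(12,255,255))
    n,l,s,_=cv2.connectedComponentsWithStats(m);i=1+np.argmax(s[1:,4]);m=(l==i).astype(np.uint8)*255
    P=np.vstack(cv2.findContours(m,cv2.RETR_EXTERNAL,cv2.CHAIN_APPROX_NONE)[0])
    return m,cv2.convexHull(P)[:,0]
E
python3 - <<'E'
from h import *
C={}
for n in("scene","side"):
    c=bot.capture(n);cm=cam(c);img=c["img"];C[n]=cm
    roi=np.zeros_like(img)
    x0,x1,y0,y1=(350,470,190,285) if n=="scene" else (130,320,270,405)
    roi[y0:y1,x0:x1]=img[y0:y1,x0:x1]
    m,H=copper(roi)
    for z in (60,65,70):
        P=onplane(cm,H,z)[:,:2].astype(np.float32);(e,ax,an)=cv2.fitEllipse(P);print(n,z,np.round(e,1),np.round(ax,1))
s=cv2.resize(bot.capture("side")["img"][265:355,140:305,::-1],None,fx=4.8,fy=4.8,interpolation=cv2.INTER_CUBIC);cv2.imwrite("pics/sc.png",s)
E
```

```text
scene 60 [526.1 257.9] [148.4 161.6]
scene 65 [533.4 256.5] [147. 160.]
scene 70 [540.8 255.1] [145.6 158.5]
side 60 [527.8 253.7] [149.7 158.2]
side 65 [525.3 258.1] [148.3 156.7]
side 70 [522.7 262.4] [146.9 155.2]
```

View pics/sc.png

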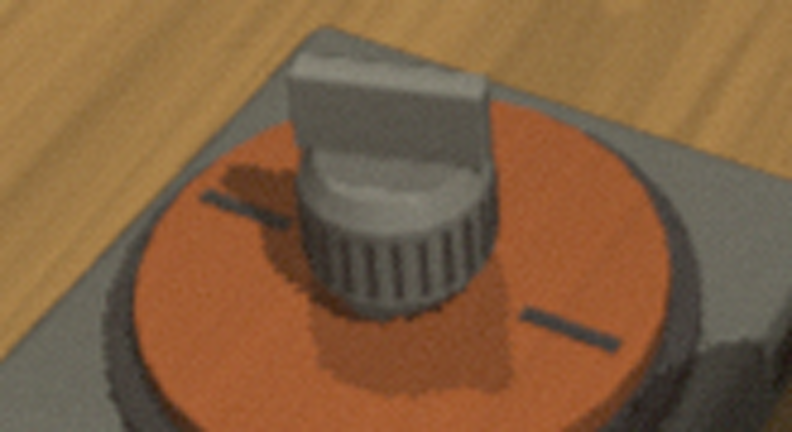

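The crop shows the marks running from (205,195) to (618,347) and the wing top's front edge from about (290,80) to (485,100). The nut's wing is turned anticlockwise of the marks. Now the angles and heights.

Run:
```python
from h import *
cm=cam(bot.capture("side"));q=lambda u,v:(140+u/4.8-.4,265+v/4.8-.4)
M=onplane(cm,[q(203,195),q(288,224),q(522,313),q(620,347)],65);print(M.round(1))
W=onplane(cm,[q(295,60),q(488,77),q(290,82),q(485,102)],137);print(W.round(1))
ang=lambda d:np.degrees(np.arctan2(d[1],d[0]))
print("marks",ang(M[3]-M[0]),"wing",ang(W[1]-W[0]),ang(W[3]-W[2]),"mid",(M[0]+M[3])/2,W.mean(0))
cs=cam(bot.capture("scene"))
print(tri(cm,q(390,80),cs,(417,204)))
print(bot.observe()["joint_pos"])
for yaw in range(-180,180,30):
    a=np.radians(yaw);R=np.array([[np.cos(a),np.sin(a),0],[np.sin(a),-np.cos(a),0],[0,0,-1]])
    j=bot.ik([527,257,300],R);print(yaw,None if j is None else np.round(j,2))
```

```text
[[595.  250.2  65. ]
 [566.1 251.6  65. ]
 [489.1 258.2  65. ]
 [459.1 259.7  65. ]]
[[552.6 259.8 137. ]
 [501.5 246.8 137. ]
 [549.4 268.1 137. ]
 [498.  256.1 137. ]]
marks 176.01760597797755 wing -165.79014791617942 -166.89323432748984 mid [527.03177443 254.95722338  65.        ] [525.36837301 257.71623491 137.        ]
(array([529.46149786, 253.32487166, 130.22436691]), np.float64(4.153649067933254))
[ 1.26128105e+00  9.11952621e-02  1.23083996e+00 -2.01470167e-05
  1.81977008e+00 -5.66796866e-02]
-180 [ 0.4   0.08  1.1  -0.    1.96 -1.18]
-150 [ 0.4   0.08  1.1  -0.    1.96 -1.7 ]
-120 [ 0.4   0.08  1.1  -0.    1.96 -2.22]
-90 None
-60 None
-30 [ 0.4   0.08  1.1  -0.    1.96  2.49]
0 [ 0.4   0.08  1.1  -0.    1.96  1.97]
30 [ 0.4   0.08  1.1  -0.    1.96  1.44]
60 [ 0.4   0.08  1.1  -0.    1.96  0.92]
90 [ 0.4   0.08  1.1  -0.    1.96  0.4 ]
120 [ 0.4   0.08  1.1  -0.    1.96 -0.13]
150 [ 0.4   0.08  1.1  -0.    1.96 -0.65]
```

Sizes agree: the marks are 30 mm, the wing is 53 mm, and the wing sits about +18° from the marks. I'll take wrist views from above at two heights to refine.

```bash
cat >> h.py <<'E'
def rot(yaw):
    a=np.radians(yaw);c,s=np.cos(a),np.sin(a);return np.array([[c,s,0],[s,-c,0],[0,0,-1]])
E
python3 - <<'E'
from h import *
ims=[]
for k,(x,y,z) in enumerate([(515,254,290),(487,244,230)]):
    bot.movep([x,y,z],rot(194));bot.pause(.2);o=bot.observe();c=bot.capture("wrist")
    np.savez(f"w{k}.npz",img=c["img"],mount=c["mount"],fov=c["vertical_fov"],cx=c["cx"],cy=c["cy"],R=o["orientation"],p=o["eef_pos"])
    ims.append(c["img"][:,:,::-1])
print(o["time_s"],o["ft_force"])
for k in (0,1): cv2.imwrite(f"pics/w{k}.png",ims[k])
E
```

```text
3.025 [ 0.15982163 -0.35768375 -0.29602314]
```

View pics/w0.png

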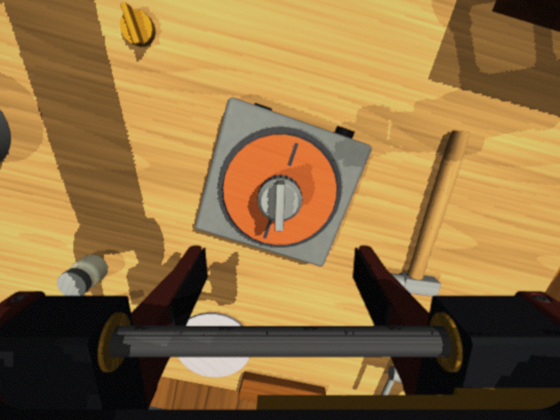

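View pics/w1.png

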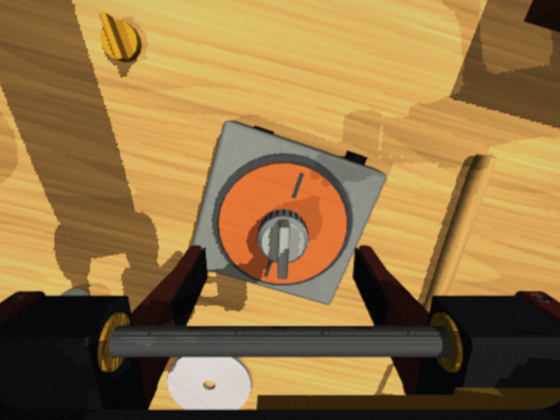

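w0 shows the disc centred near (280,186), the marks at (297,144)-(290,165) and about (267,230), and the wing top from (280,183) to (280,231). w1 shows the disc near (283,220) and the wing at (282,225)-(282,277). I'll measure these by mask.

Run:
```python
from h import *
L=[]
ang=lambda d:np.degrees(np.arctan2(d[1],d[0]))
for k in (0,1):
    w=np.load(f"w{k}.npz");img=w["img"];cm=cam(dict(vertical_fov=float(w["fov"]),cx=float(w["cx"]),cy=float(w["cy"]),mount=w["mount"]),dict(orientation=w["R"],eef_pos=w["p"]))
    m,H=copper(img);P=onplane(cm,H,65)[:,:2].astype(np.float32)
    e,ax,_=cv2.fitEllipse(P);e60=cv2.fitEllipse(onplane(cm,H,60)[:,:2].astype(np.float32))[0]
    print(k,"disc",np.round(e,1),np.round(ax,1),np.round(e60,1))
    cpx=np.array(cv2.fitEllipse(H)[0])
    hsv=cv2.cvtColor(img,cv2.COLOR_RGB2HSV);hull=cv2.fillConvexPoly(np.zeros(m.shape,np.uint8),H,255);hull=cv2.erode(hull,np.ones((5,5)))
    # grey-bright wing face / dark marks
    for name,mask in (("wing",cv2.inRange(hsv,(0,0,165),(179,70,255))),("dark",cv2.inRange(hsv,(0,0,0),(179,255,105)))):
        n,l,s,c=cv2.connectedComponentsWithStats(mask&hull)
        for i in range(1,n):
            if s[i,4]<15: continue
            pts=np.argwhere(l==i)[:,::-1].astype(np.float32);r=cv2.minAreaRect(pts)
            vx,vy,x,y=cv2.fitLine(pts,cv2.DIST_L2,0,.01,.01).ravel()
            z=137 if name=="wing" else 65
            b=cv2.boxPoints(r);Q=onplane(cm,b,z);A=onplane(cm,[(x,y),(x+vx*10,y+vy*10)],z)
            print(name,s[i,4],np.round(r[0],1),np.round(r[1],1),"world",A[0].round(1),"ang",round(ang(A[1]-A[0])%180,1),"sides",np.linalg.norm(Q[1]-Q[0]).round(1),np.linalg.norm(Q[2]-Q[1]).round(1))
            if name=="wing" and s[i,4]>150: L.append((cm,r[0]))
if len(L)>1: print(tri(*L[0],*L[-1]))
```

```text
0 disc [527.3 257. ] [150.1 150.6] [528.5 257.3]
wing 290 [279.4 207.5] [ 6.5 45.1] world [526.2 256.7 137. ] ang 12.0 sides 51.8 6.9
wing 92 [264.5 200. ] [22.  5.] world [522.8 239.2 137. ] ang 10.9 sides 5.4 24.8
wing 59 [295.  201.5] [19.  4.] world [515.7 271.8 137. ] ang 10.8 sides 4.3 21.5
dark 50 [292.5 154. ] [ 2.2 21.2] world [474.9 261.1  65. ] ang 176.0 sides 26.7 2.8
dark 542 [269.3 201.4] [33.5 63.3] world [537.6 249.2  65. ] ang 177.6 sides 86.6 44.0
1 disc [527.  256.9] [150.3 150.8] [528.9 257.4]
wing 119 [265.3 240.4] [ 6.4 25.1] world [518.4 238.  137. ] ang 10.1 sides 25.4 5.9
wing 162 [283.5 239.5] [23.  7.] world [512.3 253.6 137. ] ang 9.5 sides 6.4 23.2
wing 74 [300.6 243.1] [ 4.7 22.2] world [511.8 270.1 137. ] ang 11.6 sides 22.5 4.4
dark 67 [297.2 184.9] [ 2.8 23.7] world [474.2 261.   65. ] ang 176.0 sides 27.0 3.2
dark 1095 [276. 242.] [45.4 69.3] world [544.4 255.   65. ] ang 9.3 sides 87.9 52.9
(array([558.85197604, 265.941137  ,  25.92083697]), np.float64(2.015258054512004))
```

The disc centre is (527,257), with the right diameter of 150 mm. The marks lie at 176° and the wing at about 192°, so +16°. Next: a height check on the wing, then grasp and turn back.

Run:
```python
from h import *
w=np.load("w0.npz");a=cam(dict(vertical_fov=float(w["fov"]),cx=float(w["cx"]),cy=float(w["cy"]),mount=w["mount"]),dict(orientation=w["R"],eef_pos=w["p"]))
b=cam(bot.capture("side"));T,g=tri(a,(279.4,207.5),b,(140+389/4.8-.4,265+80/4.8-.4));print("wing top",T,g)
assert 131<T[2]<143 and np.hypot(*(T[:2]-[527,257]))<5
X=[526.8,256.8]
bot.movep(X+[185],rot(192));bot.servo_line(X+[116],feed=80)
print("ft",bot.observe()["ft_force"])
bot.set_gripper(0,8);o=bot.observe();print(o["time_s"],o["width"],o["grip_force"],o["ft_force"],o["eef_pos"])
assert 8<o["width"]<13
for y in range(197,227,5)  : bot.movep(X+[116],rot(y))
bot.movep(X+[116],rot(226))
o=bot.observe();print(o["time_s"],o["width"],o["ft_force"],o["moment"])
bot.set_gripper(26);bot.pause(.4);o=bot.observe();print(o["time_s"],o["width"],o["ft_force"])
c=bot.capture("side");cv2.imwrite("pics/d.png",cv2.resize(c["img"][230:370,130:320,::-1],None,fx=4,fy=4))
```

```text
wing top [526.33086928 256.83840499 136.19146396] 0.8089676188484728
ft [-0.15651178 -0.01209662  0.95692971]
5.6667 10.176812963471422 7.999953031539917 [0.32662013 0.11669157 0.1357217 ] [526.79248931 256.84006735 115.99203452]
7.4167 10.061916791978259 [ 0.00846389  0.02891299 -1.27426299] [ 0.08543788 -0.03541491 -0.00051649]
8.3 25.696416327755724 [ 0.76710834  0.05167749 -1.07616574]
```

View pics/d.png

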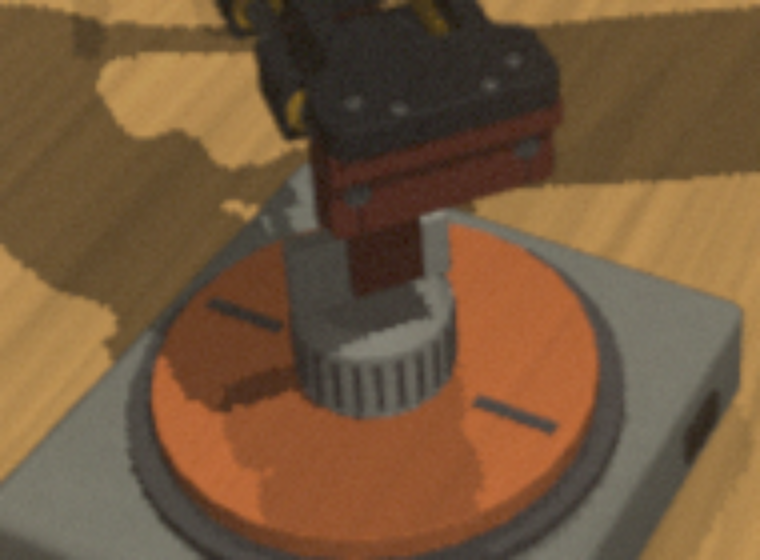

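The nut's cap bottom sits near crop (378,412), with the wing between the fingers. I'll compare that with the projected cap rim for the up and dropped heights.

Run:
```python
from h import *
c=bot.capture("side");R=np.array(c["R"]);t=np.array(c["t"]);f=210/np.tan(np.radians(c["vertical_fov"])/2)
th=np.radians(np.arange(0,360,2))
for z in (77,72,67):
    out=[]
    for zz in (z,z+34):
        P=np.c_[527+27*np.cos(th),257+27*np.sin(th),np.full(len(th),zz)]@R.T+t
        uv=P[:,:2]/P[:,2:]*f+[c["cx"],c["cy"]];i=uv[:,1].argmax();out.append((uv[i].round(1),uv[:,0].min().round(1),uv[:,0].max().round(1)))
    print(z,out)
g=cv2.cvtColor(c["img"],cv2.COLOR_RGB2HSV)
i0=cv2.cvtColor(cv2.imread("pics/side0.png"),cv2.COLOR_BGR2HSV)
for u in (220,224,228): print(u,"before",i0[322:342,u,1].tolist(),"now",g[322:342,u,1].tolist())
```

```text
77 [(array([220.7, 329.9]), np.float64(202.3), np.float64(242.9)), (array([219. , 310.6]), np.float64(200.1), np.float64(241.8))]
72 [(array([221. , 332.7]), np.float64(202.6), np.float64(243.0)), (array([219.3, 313.5]), np.float64(200.4), np.float64(242.0))]
67 [(array([221.2, 335.4]), np.float64(202.9), np.float64(243.2)), (array([219.6, 316.4]), np.float64(200.8), np.float64(242.1))]
220 before [42, 39, 50, 42, 39, 35, 41, 39, 44, 106, 157, 169, 169, 169, 173, 173, 164, 171, 183, 176] now [29, 36, 32, 39, 42, 45, 43, 37, 47, 43, 44, 31, 90, 176, 174, 169, 164, 173, 176, 174]
224 before [40, 27, 33, 34, 44, 43, 48, 47, 85, 155, 159, 179, 174, 182, 175, 169, 177, 193, 170, 177] now [49, 53, 38, 48, 48, 38, 37, 39, 31, 40, 38, 31, 117, 174, 170, 170, 178, 182, 168, 172]
228 before [46, 57, 39, 52, 44, 38, 41, 113, 165, 169, 166, 168, 183, 169, 171, 177, 171, 171, 173, 167] now [33, 36, 38, 33, 29, 28, 35, 37, 33, 31, 30, 76, 139, 180, 174, 175, 177, 173, 173, 177]
```

Run:
```python
from h import *
bot.servo_line([526.8,256.8,210],feed=120);bot.pause(.1)
o=bot.observe();c=bot.capture("wrist");s=bot.capture("side")
print(o["time_s"],o["ft_force"])
np.savez("w2.npz",img=c["img"],mount=c["mount"],fov=c["vertical_fov"],cx=c["cx"],cy=c["cy"],R=o["orientation"],p=o["eef_pos"])
A=cv2.resize(c["img"][150:330,190:390,::-1],None,fx=2,fy=2);B=cv2.resize(s["img"][265:355,140:240,::-1],None,fx=4,fy=4)
cv2.imwrite("pics/e.png",np.hstack([A,B]))
```

```text
9.4333 [0.57867185 0.38250821 0.07506098]
```

View pics/e.png

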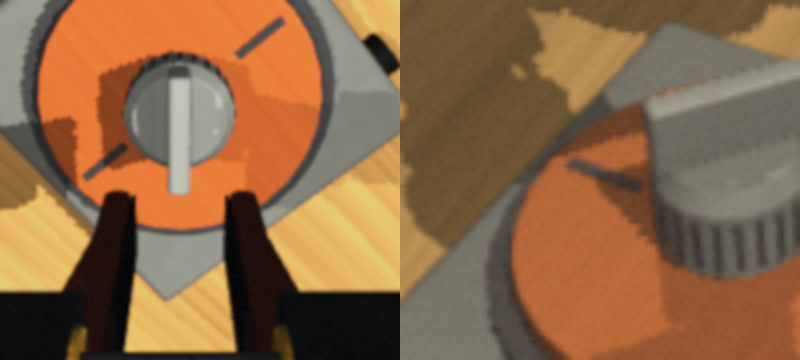

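The wing stands about 50° from the marks. In the left half its top runs from crop (179,78) to (179,193), and in the right half its left top end is at about (256,95). I'll triangulate that end to get the height.

Run:
```python
from h import *
w=np.load("w2.npz");a=cam(dict(vertical_fov=float(w["fov"]),cx=float(w["cx"]),cy=float(w["cy"]),mount=w["mount"]),dict(orientation=w["R"],eef_pos=w["p"]))
b=cam(bot.capture("side"))
T,g=tri(a,(279.2,246.0),b,(203.6,288.3));print(T,g)
for z in (137,127): 
    P=onplane(a,[(279.2,246.0),(279.2,188.5)],z);d=P[0]-P[1];print(z,P.round(1).tolist(),np.hypot(*d[:2]).round(1),np.degrees(np.arctan2(d[1],d[0])).round(1),P.mean(0))
```

```text
[542.54429952 272.83755013 132.22996028] 0.8664167036870729
137 [[541.5, 271.5, 137.0], [506.8, 235.5, 137.0]] 50.0 46.0 [524.12617504 253.4758556  137.        ]
127 [[544.6, 274.7, 127.0], [508.4, 237.2, 127.0]] 52.1 46.0 [526.49819968 255.91840634 127.        ]
```

Run:
```python
from h import *
p,ray=cam(bot.capture("side"));X=np.array([527,257,0])
def f(uv,yaw):
    a=np.radians(yaw);n=np.array([-np.sin(a),np.cos(a),0]);d=ray(uv)[0];P=p+d*((X-p)@n)/(d@n);return np.round([(P-X)@[np.cos(a),np.sin(a),0],P[2]],1)
q=lambda u,v:(140+u/4.8-.4,265+v/4.8-.4)
for y in (10,12,14):print("before L,R",f(q(293,70),y),f(q(486,88),y))
for y in (44,46,48):print("now L",f((203.6,288.3),y))
```

```text
before L,R [ 25.8 134.9] [-27.9 138.1]
before L,R [ 25.4 135.7] [-27.6 137.2]
before L,R [ 25.1 136.5] [-27.4 136.4]
now L [ 21.7 131.4]
now L [ 21.8 132. ]
now L [ 22.  132.7]
```

Run:
```python
from h import *
X=[526.8,256.8]
bot.servo_line(X+[114],feed=120);bot.set_gripper(13)
for y in (229,233,229,226): bot.movep(X+[114],rot(y))
bot.set_gripper(30);bot.pause(.2);bot.servo_line(X+[215],feed=150)
s=bot.capture("side");print(bot.observe()["time_s"]);cv2.imwrite("pics/s2_full.png",s["img"][:,:,::-1])
cv2.imwrite("pics/s2.png",cv2.resize(s["img"][265:355,140:305,::-1],None,fx=4.8,fy=4.8,interpolation=cv2.INTER_CUBIC))
```

```text
13.5917
```

View pics/s2.png

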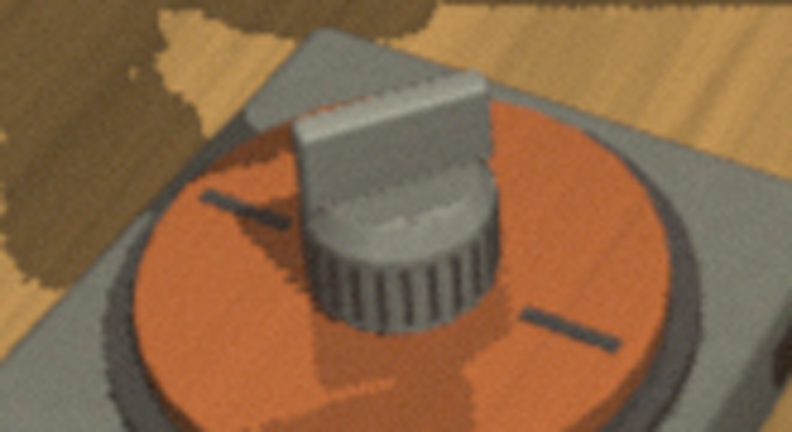

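The wing's top centre moved from crop (389.5,80) to (392,103), and the cap's front top edge from 235 to 265. That's about 5–6 px down, or roughly 9–10 mm, so the nut has dropped. A guarded descent checks it: the tips must go below the old cap-top height of 111 mm without contact. Then I'll turn it forward.

Run:
```python
from h import *
X=[526.8,256.8]
bot.servo_line(X+[116],feed=120);f0=bot.observe()["ft_force"][2]
for z in (113,111,109,107,106):
    bot.servo_line(X+[z],feed=30);f=bot.observe()["ft_force"][2];print(z,round(f-f0,2))
    if f-f0>5: bot.servo_line(X+[z+6],feed=40);raise SystemExit("contact: not dropped")
bot.set_gripper(0,8);o=bot.observe();print(o["time_s"],o["width"],o["ft_force"])
n=10
for k in range(1,n+1):
    bot.movep(X+[106-2*k/n],rot(226-50*k/n));o=bot.observe();print(k,np.round(o["ft_force"],1),np.round(o["moment"],2))
    if np.linalg.norm(o["ft_force"])>30: break
bot.set_gripper(30);bot.pause(.2);bot.servo_line(X+[215],feed=120);bot.pause(.1)
o=bot.observe();c=bot.capture("wrist");s=bot.capture("side");print(o["time_s"])
A=cv2.resize(c["img"][150:330,190:390,::-1],None,fx=2,fy=2);B=cv2.resize(s["img"][265:355,150:250,::-1],None,fx=4,fy=4)
cv2.imwrite("pics/f.png",np.hstack([A,B]))
```

```text
113 -0.32
111 -0.54
109 0.06
107 -1.62
106 0.73
16.2667 10.058984483545618 [ 0.38413082 -0.04316049 -0.21622976]
1 [-0.6  0.1  1. ] [ 0.13  0.01 -0.02]
2 [ 0.4 -0.2  0.8] [ 0.1   0.08 -0.07]
3 [-0.2  0.3  0.9] [ 0.07 -0.   -0.02]
4 [-0.1 -1.1  0.5] [ 0.1   0.03 -0.01]
5 [-0.2  0.4  1.6] [ 0.1  -0.01 -0.04]
6 [-0.2 -0.4  1.4] [ 0.12  0.05 -0.02]
7 [0.8 0.1 1. ] [ 0.07 -0.07 -0.03]
8 [-0.9  0.3  1.1] [-0.01 -0.06 -0.07]
9 [-0.1  0.1  2.1] [ 0.02  0.   -0.07]
10 [ 0.1 -0.2  5.2] [-0.03 -0.05 -0.06]
20.675
```

View pics/f.png

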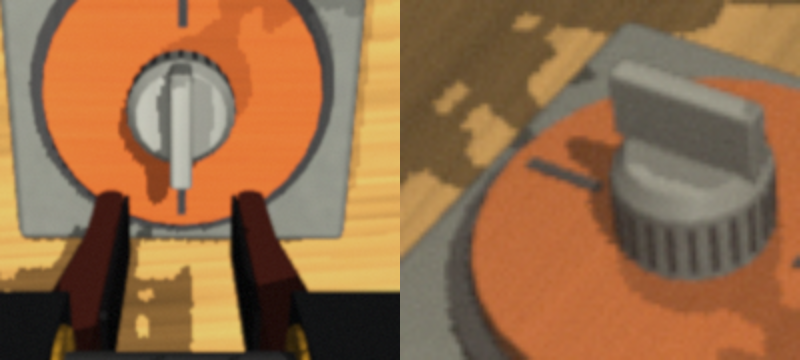

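The wing at crop x≈180 lines up with the marks at x≈182. The nut sits on the disc, the 5 N upward reaction at the end of the turn agrees with that, and the gripper is clear. Handing in.

```bash
python3 -c "
from rig import bot
print(bot.close_job())"
```

```text
the job is handed in; nothing more can be done
None
```

I turned the nut backward until it dropped into the thread, then forward until it sat on the disc with the wing in line with the marks, let go, and handed the job in at about 21 s; the judge's verdict was not reported back.

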